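Lower the dust cover over the toy camera body

TASK

Two nests with hinged clear dust covers stand open on the bench. Take the cover of the nest that holds the toy camera body and lower it gently all the way down onto its stops, without letting it drop or slam, then let go of it; leave the camera body lying in its nest and the other cover standing open as it is.

Things in the scene. Friction and masses are not known exactly. Their poses are not given: they have to be found in the camera images.
- cover (a joint): Hinge of the cover to lower, on the nest with the camera body. 0 = closed, level on its stops; 1.57 = upright; limit 1.9. Starts at 1.4 to 1.8. A stiff hinge holds it between about 1.35 and 1.8; below about 1.2 it falls shut if not held, too hard (let go within 5 mm of its stops it lands softly). Gentle: the grip nears the stops slower than 0.25 m/s. It swings down towards the robot; 0.24 kg.
- cover_grip (a point): Centre of that cover's black grip: round bar, diameter 24, length 30 mm along the hinge line; pinched by its flat ends it turns between the fingers as the cover swings. On a 14 mm wide stalk at the middle of the free edge, 155 mm from the hinge line, 35 mm beyond the frame. Open: about 210 mm above the bench; closed: 56 mm, in front of the nest, free below. y axis along the hinge line.
- nest_hinge (a point): Middle of that cover's hinge line, fixed, at the back of the grey nest box (110 front to back x 150 x 50 mm), 56 mm above the bench. y along the hinge line, z up, x level from nest front to back (away from the robot). At joint value q the grip centre is 155 mm*cos(q) along -x and 155 mm*sin(q) along z from here. Cover: aluminium frame 120 x 150 x 6 mm, clear window.
- camera_center (a point): Middle of the teal toy camera body, 64 x 104 x 32 mm with a lens ring 7 mm high on top, lying loose on its back on the floor of its nest, wholly below the closed cover.
- other_cover_grip (a point): Centre of the grip of the other cover, same make and size, standing open at 1.4 to 1.8 on the nest without a camera body (only a small white viewfinder insert lies in it). The two nests stand side by side, about 340 mm apart; either may be on the left.
There are look-alikes about, which are no part of the job. What is shaped like the part that bears cover but pink is not meant.

How it is judged:
By the outcome, as a careful person would: the job done as asked, in the order asked, and still so for the second after the job is handed in, with the robot touching nothing.
It also fails if it takes over 35 s, if anything falls off the work surface, if the arm or the gripper's body presses on something with over 40 N, if the wrist force passes 120 N, or if a joint passes its speed limit or range.

ROBOT

A 7-joint arm with a two-finger parallel gripper is mounted at the origin on the work surface. World frame = base frame: x ahead of the robot, y to its left, z up, the work surface at z = 0. Lengths are in m, angles in rad, forces in N, time in s.
With the tool pointing down it reaches from about 0.425 to 0.875 m from the base axis. Payload 8.4 kg.
Tool frame: the origin (TCP) lies at the very end of the fingers, on their centre line; the grasp point (between the pads) lies 19 mm behind it; z points along the fingers, y is the direction in which the jaws open and shut (so a half turn about z gives the same grasp; the last joint's range is limited). The gripper opens to 87 mm and grips with 3 to 60 N. Pads are 19 mm wide; open, the fingers measure 117 mm over their backs; the gripper's body (75 mm by 190 mm) begins 51 mm behind the grasp point.
Start: joints at [1.181, 0.333, 0.04, 1.465, -0.013, 1.343, -0.059], TCP at [0.186, -0.623, 0.223] pointing down, gripper open.
Joint ranges: [-2.58, 2.58], [-0.38, 2.09], [-1.3, 1.39], [0.25, 2.4], [-1.5, 4.64], [0.08, 2.09], [-2.65, 2.65]. Speed limits (rad/s): [2.22, 2.22, 2.79, 2.79, 3.14, 3.14, 3.14].

INTERFACE

Orientations are given as a rotation vector (axis times angle).
In Python, from station import r, camera, ticket gives the robot as it stands.
- The arm moves only by the shell command python3 -m jog 'ROWS' [FORCE]. ROWS is text: rows parted by semicolons, each of 7 numbers parted by spaces: the shift along the tool's x, y, z in mm, then the turn, a rotation vector about the tool's x, y, z in degrees, then the opening in per cent of the stroke, from 0 (shut) to 100 (fully open). A call has exactly 10 rows; each row is the pose to reach, as a shift and turn from the pose measured when the call began, along the tool's axes at that moment; what a row does not reach only later rows make up. A row lasts 1/8 s, in which the tool goes at most 62.5 mm and 10.7 degrees, less where a joint would pass 70% of its speed; a pose out of reach is approached as far as the arm can. A call with a gripper value outside its range is refused whole. The fingers move at their own pace and stop on an object; FORCE is the grip in N (left out, the last holds). Time passes only in rows, so rows that repeat a pose let the fingers close, or fill a call up. It gives the time, the measured TCP pose, the force and the opening at its end, in the units of the state.
- r.get_obs(): the state, without advancing time (a new reading comes with each control period).
- camera(name): name is "scene" or "top" or "wrist"; returns a dict with "frame" (480x640x3 uint8, red, green, blue), "intrinsics" (3x3 intrinsics, pixels), "view" (4x4, takes a point from world to camera coordinates). Camera axes: x right, y down, z forward; pixel columns grow to the right and rows downward; lengths in m; the calibration is good to about 2 mm. A picture is of the moment at which its call begins. There is no depth.
- ticket.hand_in(): hands the job in, once; it reports no verdict.
The state is a dict: "time": time; "joint_pos": joint angles; "joint_vel": joint speeds; "joint_torque": joint torques, N m; "ee_pos": TCP position; "tool_rot": TCP orientation; "ft_force": force on the tool from outside, world axes, zero at the start; "moment": the same for the moment, N m; "gripper_width": opening from 0.0 (shut) to 1.0 (fully open).
Only numpy, scipy, OpenCV 4.12 (cv2) and the standard library are available. Lean on these libraries where they do the work, as an engineer would, in place of code of your own. Each camera call takes 0.05 s, during which the arm holds its last target.

## Working session

There is one attempt and no reset: what is moved stays moved. The work goes in short steps, Python scripts to look and compute and a shell command to move; the robot and the scene stay as the last step left them, time stands still between calls to the robot, and variables do not carry over. Pictures are saved under pics/ and viewed, and the job is handed in when it is done.

```bash
ls; mkdir -p pics; python3 - <<'E'
from station import r,camera,ticket
import cv2,numpy as np
o=r.get_obs();print(o['time'],o['ee_pos'],o['tool_rot'],o['gripper_width'])
for n in("scene","top","wrist"):
    c=camera(n);cv2.imwrite(f"pics/{n}0.png",c["frame"][...,::-1]);np.savez(f"pics/{n}0.npz",**c);V=c["view"];print(n,-V[:3,:3].T@V[:3,3],V[2,:3])
E
```

```text
pics
0.0 [ 0.18620791 -0.62228157  0.2216671 ] [-3.10692154e+00 -4.54938532e-01  5.56371132e-04] 1.0000973333348753
scene [ 0.8885799  -0.4323939   0.64763789] [-0.49588499  0.46297348 -0.73467928]
top [ 0.43421698 -0.09119479  0.94388732] [ 0.09461757  0.01102174 -0.99545268]
wrist [ 0.26389936 -0.59988611  0.38443473] [-0.28299193 -0.08385041 -0.95544999]
```

View pics/scene0.png

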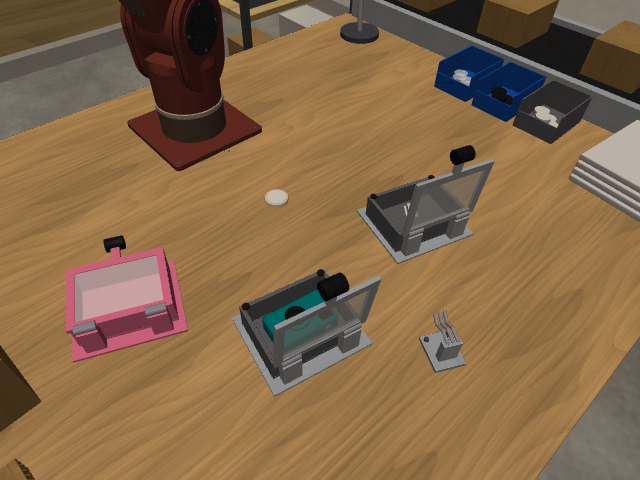

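View pics/top0.png

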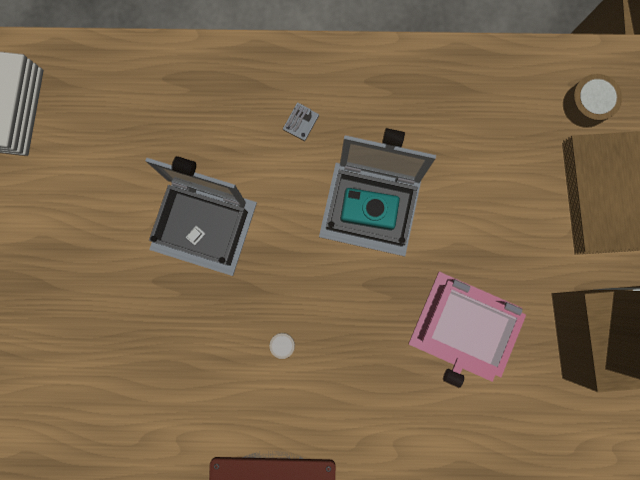

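View pics/wrist0.png

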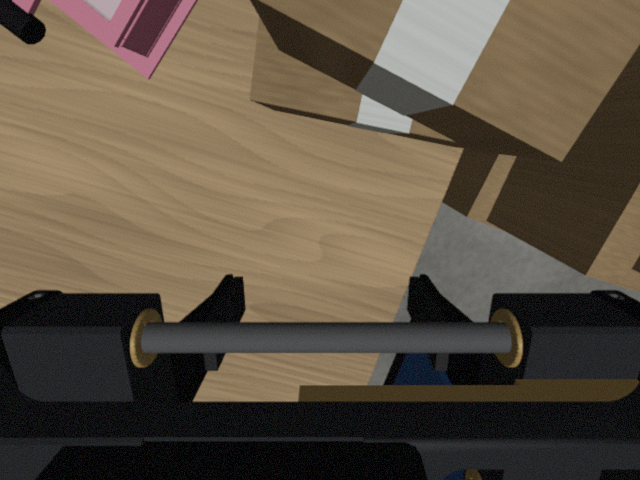

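```bash
cat > h.py <<'E'
import numpy as np,cv2
def ray(c,uv):
    V=c["view"];K=c["intrinsics"];d=V[:3,:3].T@np.linalg.inv(K)@np.array([uv[0],uv[1],1.]);return -V[:3,:3].T@V[:3,3],d/np.linalg.norm(d)
def plane(c,uv,z):
    o,d=ray(c,uv);return o+d*(z-o[2])/d[2]
def tri(a,ua,b,ub):
    o,d=ray(a,ua);p,e=ray(b,ub);A=np.stack([d,-e],1);s=np.linalg.lstsq(A,p-o,rcond=None)[0];x=o+s[0]*d;y=p+s[1]*e;return (x+y)/2,np.linalg.norm(x-y)
E
python3 - <<'E'
from h import *
S=np.load("pics/scene0.npz");T=np.load("pics/top0.npz")
def blob(c,x0,y0,x1,y1,th=45):
    m=np.zeros((480,640),np.uint8);m[y0:y1,x0:x1]=(c["frame"].max(2)[y0:y1,x0:x1]<th)*255
    cs=cv2.findContours(m,0,2)[0];k=max(cs,key=cv2.contourArea);M=cv2.moments(k);return (M['m10']/M['m00'],M['m01']/M['m00']),cv2.minAreaRect(k),cv2.contourArea(k)
t=blob(T,375,120,415,155);s=blob(S,312,265,355,305);print(t,s)
g,e=tri(T,t[0],S,s[0]);print("grip",g,e)
t2=blob(T,165,150,205,178);s2=blob(S,445,140,480,170);print(t2,s2,tri(T,t2[0],S,s2[0]))
h=cv2.cvtColor(T["frame"],cv2.COLOR_RGB2HSV);m=cv2.inRange(h,(80,100,50),(100,255,255));m[:,:300]=0;m[:, 450:]=0
k=max(cv2.findContours(m,0,2)[0],key=cv2.contourArea);print(cv2.minAreaRect(k));q=cv2.minAreaRect(k)[0];print("cam",plane(T,q,.04))
for n,uv in dict(fl=(322,239),fr=(405,254),bl=(333,166)).items(): print(n,plane(T,uv,.004))
big=cv2.resize(T["frame"][110:270,300:460],None,fx=3.7,fy=3.7,interpolation=2);cv2.imwrite("pics/tz.png",big[...,::-1])
big=cv2.resize(S["frame"][250:410,220:400],None,fx=3.7,fy=3.7,interpolation=2);cv2.imwrite("pics/sz.png",big[...,::-1])
E
```

```text
((393.3678593848085, 137.38104205900814), ((393.3846130371094, 137.57691955566406), (19.415496826171875, 15.885407447814941), 11.309932708740234), 265.5) ((330.21945074326027, 285.0886873267826), ((330.0, 285.0), (30.0, 36.0), 90.0), 661.5)
grip [ 0.66162466 -0.19318722  0.21287429] 0.0013279407513024223
((183.65771812080536, 165.85906040268458), ((183.60000610351562, 165.80001831054688), (23.085742950439453, 14.704294204711914), 17.102725982666016), 298.0) ((462.0869565217391, 154.73291925465838), ((462.4216003417969, 154.87030029296875), (15.439509391784668, 24.99730110168457), 72.89727020263672), 322.0) (array([0.6130639 , 0.12749075, 0.21079115]), np.float64(0.0005830138740793231))
((369.93243408203125, 207.90541076660156), (54.7448616027832, 33.04419708251953), 9.462322235107422)
cam [ 0.58045124 -0.17370608  0.04      ]
fl [ 0.5240218  -0.08519428  0.004     ]
fr [ 0.49799412 -0.24510727  0.004     ]
bl [ 0.6678646  -0.10403315  0.004     ]
```

View pics/tz.png

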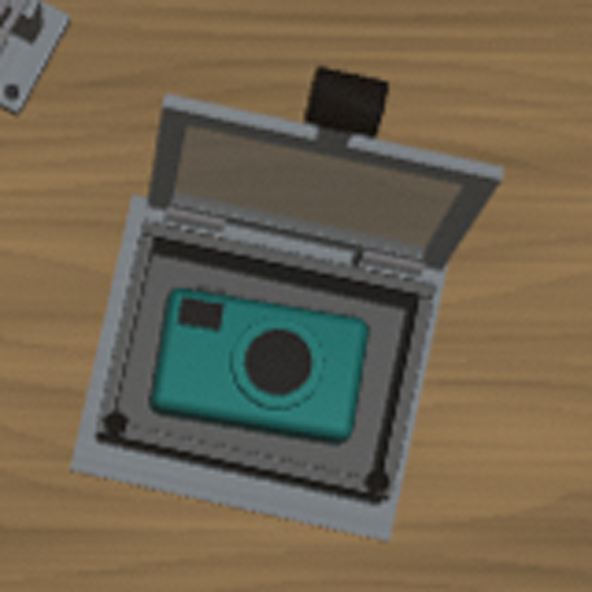

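View pics/sz.png

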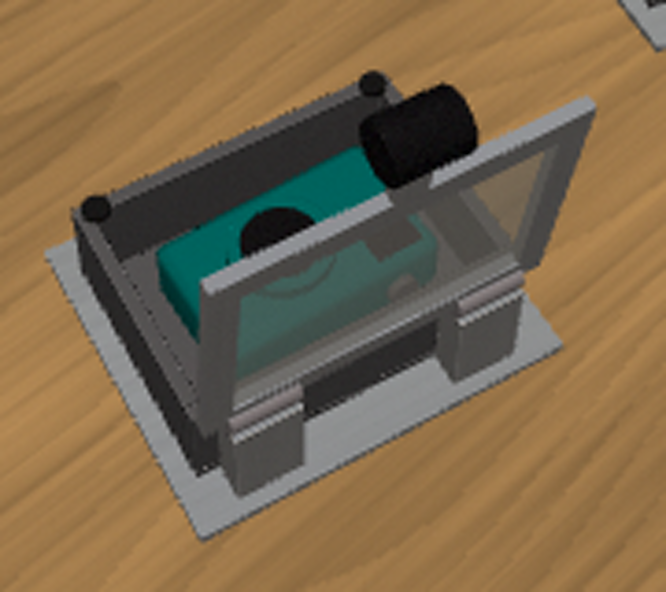

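```bash
python3 - <<'E'
from h import *
S=np.load("pics/scene0.npz");T=np.load("pics/top0.npz");W=np.load("pics/wrist0.npz")
z=lambda u,v,o:(o[0]+u/3.7,o[1]+v/3.7)
a,b=plane(T,z(195,220,(300,110)),.058),plane(T,z(395,263,(300,110)),.058);print("hinge top",a,b,(a+b)/2)
c,d=plane(S,z(268,403,(220,250)),.058),plane(S,z(490,288,(220,250)),.058);print("hinge scene",c,d,(c+d)/2)
a,b=plane(T,z(166,100,(300,110)),.17),plane(T,z(501,172,(300,110)),.17);print("edge",a,b,np.linalg.norm(a-b))
im=cv2.resize(T["frame"][120:440,480:640],None,fx=1.85,fy=1.85);cv2.imwrite("pics/tb.png",im[...,::-1])
E
```

```text
hinge top [ 0.64855775 -0.13968501  0.058     ] [ 0.62850531 -0.23913262  0.058     ] [ 0.63853153 -0.18940881  0.058     ]
hinge scene [ 0.63796093 -0.2348654   0.058     ] [ 0.657851   -0.13770362  0.058     ] [ 0.64790597 -0.18628451  0.058     ]
edge [ 0.67473987 -0.12018689  0.17      ] [ 0.64498581 -0.26640255  0.17      ] 0.14921234138840064
```

View pics/tb.png

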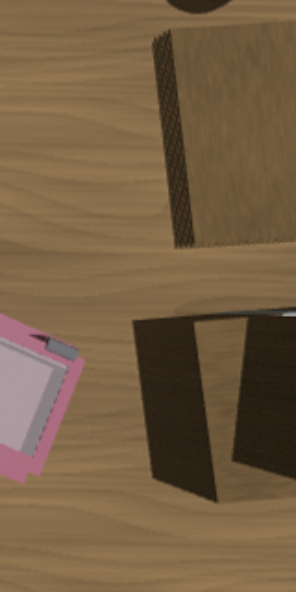

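```bash
python3 - <<'E'
from h import *
from scipy.spatial.transform import Rotation as R
T=np.load("pics/top0.npz");W=np.load("pics/wrist0.npz")
for uv in [(252,100),(455,160),(250,0)]: print("wrist z0",plane(W,uv,0))
for uv in [(552,293),(562,378),(597,391),(585,293)]: print("top",[plane(T,uv,z).round(3) for z in(0,.1,.2,.3)])
p=T["intrinsics"]@(T["view"]@[.186,-.622,.222,1])[:3];print(p/p[2])
print(R.from_rotvec([-3.10692154e+00,-4.54938532e-01,5.56371132e-04]).as_matrix().round(3))
E
```

```text
wrist z0 [ 0.27323456 -0.51484191  0.        ]
wrist z0 [ 2.77415942e-01 -7.46010293e-01 -5.55111512e-17]
wrist z0 [ 0.36186755 -0.49242583  0.        ]
top [array([ 0.429, -0.526,  0.   ]), array([ 0.429, -0.48 ,  0.1  ]), array([ 0.43 , -0.434,  0.2  ]), array([ 0.431, -0.388,  0.3  ])]
top [array([ 0.27 , -0.541,  0.   ]), array([ 0.288, -0.493,  0.1  ]), array([ 0.305, -0.445,  0.2  ]), array([ 0.322, -0.398,  0.3  ])]
top [array([ 0.248, -0.605,  0.   ]), array([ 0.268, -0.551,  0.1  ]), array([ 0.287, -0.496,  0.2  ]), array([ 0.307, -0.442,  0.3  ])]
top [array([ 0.43 , -0.589,  0.   ]), array([ 0.431, -0.536,  0.1  ]), array([ 0.431, -0.483,  0.2  ]), array([ 0.431, -0.431,  0.3  ])]
[697.91655623 470.07148786   1.        ]
[[ 0.958  0.287 -0.001]
 [ 0.287 -0.958  0.001]
 [-0.    -0.002 -1.   ]]
```

```bash
python3 -m jog '0 0 -40 0 0 0 100; 0 0 -90 0 0 0 100; 0 0 -140 0 0 0 100; 30 -14 -150 0 0 2 100; 75 -36 -150 0 0 5 100; 120 -57 -150 0 0 8 100; 165 -78 -150 0 0 11 100; 210 -100 -150 0 0 14 100; 250 -119 -150 0 0 16 100; 290 -138 -150 0 0 18 100' 20
```

```text
time: 1.4
ee_pos: [0.4255, -0.406, 0.3718]
tool_rot: [-3.14, 0.038, 0.001]
ft_force: [0.5, -0.9, 0.4]
gripper_width: 0.996
```

```bash
python3 -m jog '30 -28 0 0 0 2 100; 65 -61 0 0 0 4 100; 100 -95 0 0 0 6 100; 140 -132 0 0 0 8 100; 180 -170 0 0 0 10 100; 210 -199 0 0 0 10 100; 231 -218 15 0 0 10 100; 231 -218 45 0 0 10 100; 231 -218 70 0 0 10 100; 231 -218 72 0 0 10 100' 
python3 - <<'E'
from station import r,camera
import cv2,numpy as np
o=r.get_obs();print(o['time'],o['ee_pos'],o['tool_rot'],o['joint_pos'])
for n in("wrist","scene"):
    c=camera(n);cv2.imwrite(f"pics/{n}1.png",c["frame"][...,::-1]);np.savez(f"pics/{n}1.npz",**c)
E
```

```text
time: 2.65
ee_pos: [0.6607, -0.1935, 0.2976]
tool_rot: [-3.124, 0.312, 0.008]
ft_force: [0.4, -0.6, -0.5]
gripper_width: 0.997
2.65 [ 0.66071244 -0.19348608  0.29755223] [-3.12434548  0.31173926  0.00782819] [ 0.3948264   0.41075618 -0.25538093  1.21664392  0.09969814  1.5314299
 -1.61425895]
```

View pics/wrist1.png

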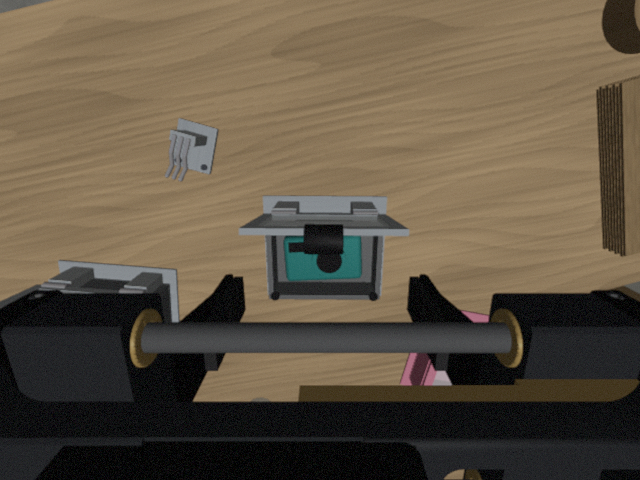

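View pics/scene1.png

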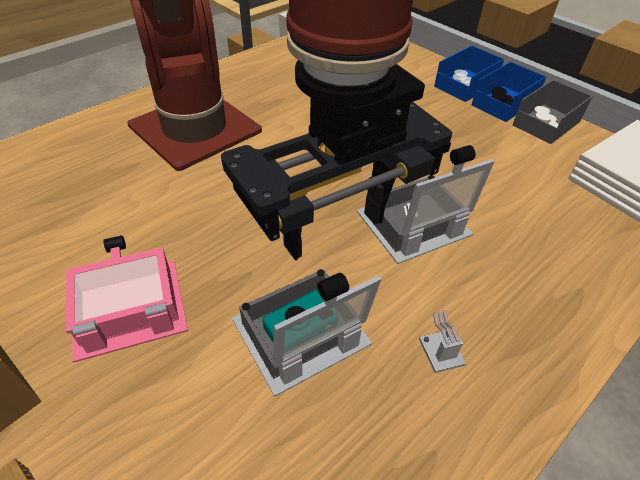

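```bash
python3 - <<'E'
from h import *
T=np.load("pics/top0.npz");W=np.load("pics/wrist1.npz");S=np.load("pics/scene1.npz")
for a,u,b,v in[(T,(393.4,137.4),W,(324,238)),(S,(333,286),W,(324,238)),(T,(393.4,137.4),S,(333,286)),]: print(tri(a,u,b,v))
# frame top edge corners wrist, hinge
for uv in[(242,231),(408,231)]:print(plane(W,uv,.175))
a,b=plane(W,(287,209),.058),plane(W,(364,209),.058);print((a+b)/2)
cv2.imwrite("pics/wz.png",cv2.resize(W["frame"][180:310,220:430],None,fx=3.7,fy=3.7)[...,::-1])
E
```

```text
(array([ 0.66312622, -0.19324443,  0.20935167]), np.float64(4.334351189465194e-05))
(array([ 0.66519872, -0.19356592,  0.21516927]), np.float64(0.0005633488319514446))
(array([ 0.66306625, -0.19223336,  0.21152708]), np.float64(0.0018323542395368188))
[ 0.6730715  -0.12123505  0.175     ]
[ 0.64419089 -0.2648182   0.175     ]
[ 0.65213408 -0.19196465  0.058     ]
```

View pics/wz.png

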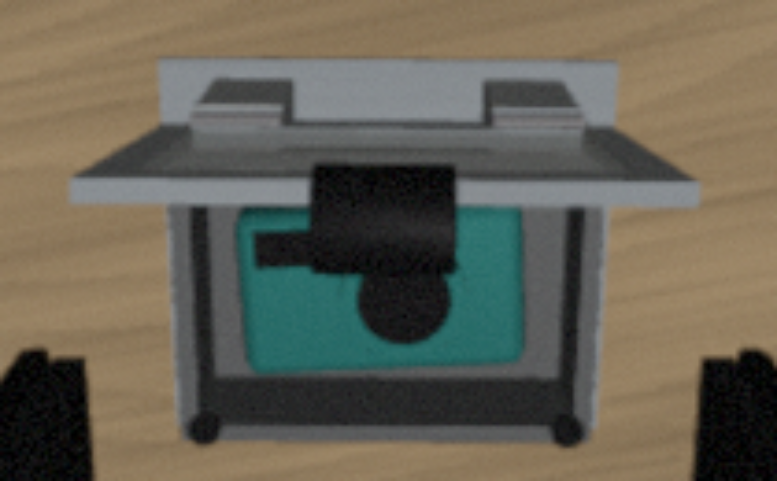

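```bash
python3 -m jog '1 0 15 0 0 0 100; 2 0 35 0 0 0 100; 2 0 55 0 0 0 100; 2 0 75 0 0 0 100; 2 0 90 0 0 0 100; 2 0 100 0 0 0 100; 2 0 105 0 0 0 100; 2 0 105 0 0 0 100; 2 0 105 0 0 0 70; 2 0 105 0 0 0 60' 25
python3 - <<'E'
from station import r,camera
import cv2,numpy as np
o=r.get_obs();print(o['time'],o['ee_pos'],o['tool_rot'],o['ft_force'])
for n in("wrist","scene"):
    c=camera(n);cv2.imwrite(f"pics/{n}2.png",c["frame"][...,::-1]);np.savez(f"pics/{n}2.npz",**c)
E
```

```text
time: 4.0
ee_pos: [0.6638, -0.194, 0.196]
tool_rot: [-3.125, 0.312, -0.0]
ft_force: [0.5, 0.4, 0.5]
gripper_width: 0.855
4.0 [ 0.66380617 -0.19401453  0.19598949] [-3.12496675e+00  3.12188179e-01 -3.22146959e-05] [0.52124398 0.35169571 0.45168841]
```

View pics/wrist2.png

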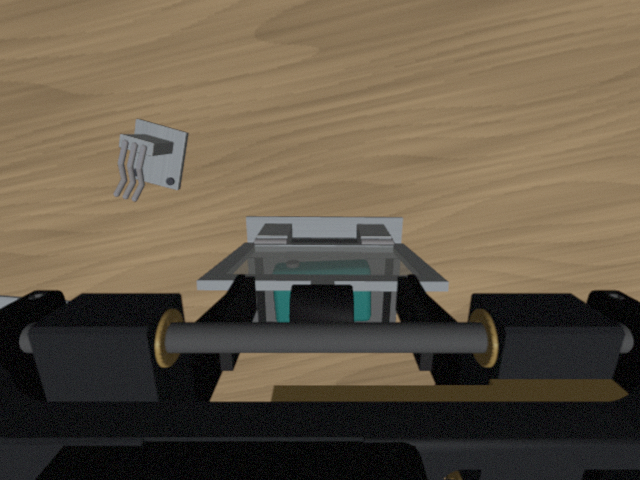

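View pics/scene2.png

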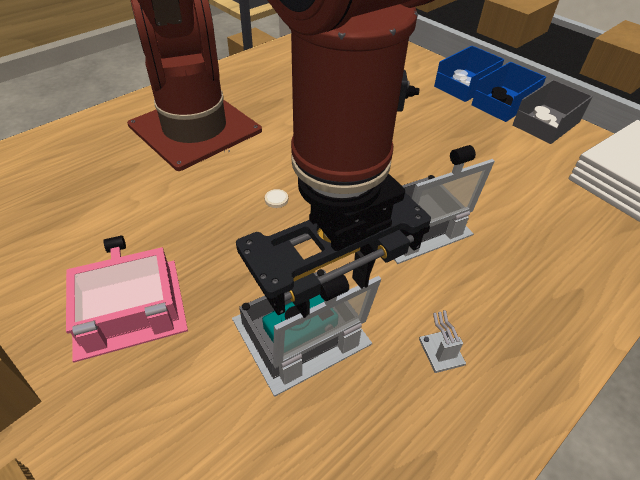

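```bash
python3 -m jog '0 -1 3 0 0 0 50; 0 -1 3 0 0 0 42; 0 -1 3 0 0 0 38; 0 -1 3 0 0 0 34; 0 -1 3 0 0 0 30; 0 -1 3 0 0 0 20; 0 -1 3 0 0 0 20; 0 -1 3 0 0 0 20; 0 -1 3 0 0 0 20; 0 -1 3 0 0 0 20' 25
python3 - <<'E'
from station import r,camera
import cv2,numpy as np
o=r.get_obs();print(o['time'],o['ee_pos'],o['tool_rot'],o['ft_force'],o['gripper_width'])
for n in("wrist","scene"):
    c=camera(n);cv2.imwrite(f"pics/{n}3.png",c["frame"][...,::-1]);np.savez(f"pics/{n}3.npz",**c)
E
```

```text
time: 5.35
ee_pos: [0.6641, -0.192, 0.1928]
tool_rot: [-3.124, 0.311, 0.0]
ft_force: [1.3, 5.9, -0.9]
gripper_width: 0.346
5.35 [ 0.66412928 -0.19201314  0.1927703 ] [-3.12395503e+00  3.10787340e-01  2.90184484e-04] [ 1.25221295  5.85284477 -0.91573128] 0.346024992776677
```

View pics/wrist3.png

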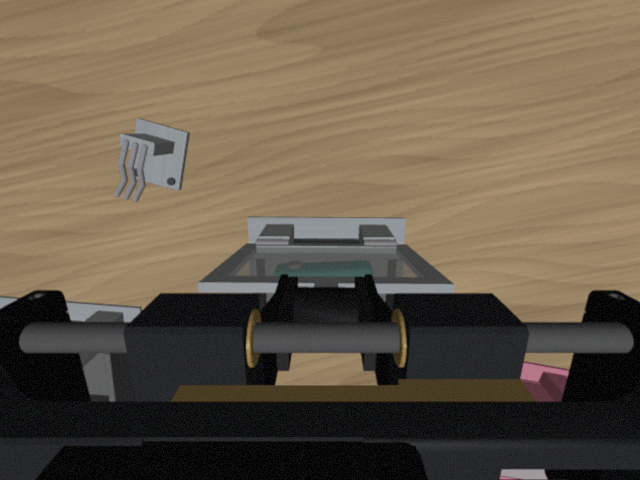

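View pics/scene3.png

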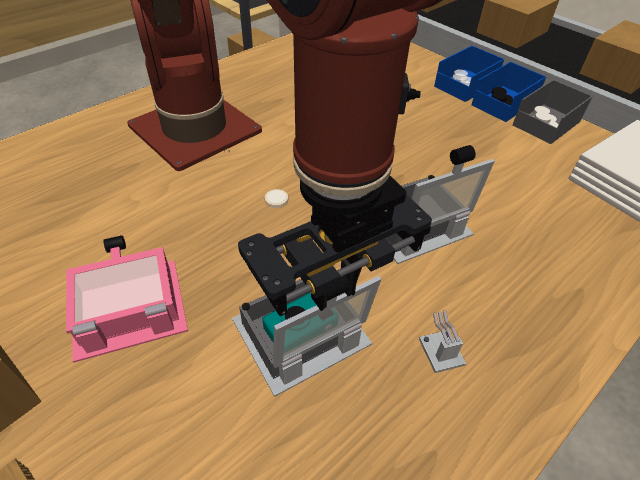

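```bash
python3 - <<'E'
from h import *
T=np.load("pics/top0.npz");W=np.load("pics/wrist1.npz");S=np.load("pics/scene0.npz")
z=lambda u,v,o:(o[0]+u/3.7,o[1]+v/3.7)
tl,tr=z(195,220,(300,110)),z(395,263,(300,110));sl,sr=z(490,288,(220,250)),z(268,403,(220,250));wl,wr=z(238,113,(220,180)),z(537,115,(220,180))
for a,u,b,v in[(T,tl,S,sl),(T,tr,S,sr),(W,wl,S,sl),(W,wr,S,sr),(T,tl,W,wl),(T,tr,W,wr)]:
    p,e=tri(a,u,b,v);print(p.round(4),e.round(4))
# bottom edge ref: box front stops (black, front corners, top ~z .05)
f,g=plane(W,z(203,428,(220,180)),.053),plane(W,z(569,430,(220,180)),.053);print("stops wrist",(f+g)/2)
f,g=plane(T,z(115,420,(300,110)),.053),plane(T,z(377,480,(300,110)),.053);print("stops top",(f+g)/2)
f,g=plane(S,z(97,208,(220,250)),.053),plane(S,z(373,84,(220,250)),.053);print("stops scene",(f+g)/2)
E
```

```text
[ 0.6528 -0.1373  0.051 ] 0.0076
[ 0.6326 -0.2365  0.0521] 0.0092
[ 0.663  -0.1445  0.0715] 0.0003
[ 0.6425 -0.2383  0.0683] 0.0003
[ 0.6549 -0.1397  0.0348] 0.0029
[ 0.6339 -0.2418  0.0346] 0.0025
stops wrist [ 0.53455804 -0.16664469  0.053     ]
stops top [ 0.53441351 -0.16648743  0.053     ]
stops scene [ 0.53600304 -0.16444478  0.053     ]
```

```bash
python3 -m jog '-3 -1 0 0 0 0 20; -8 -1 -1 0 0 0 20; -14 -1 -1 0 0 0 20; -20 -1 -1 0 0 0 20; -26 -1 -1 0 0 0 20; -32 -1 0 0 0 0 20; -37 -1 0 0 0 0 20; -42 -1 1 0 0 0 20; -45 -1 1 0 0 0 20; -45 -1 1 0 0 0 20' 25
python3 - <<'E'
from station import r,camera
import cv2,numpy as np
o=r.get_obs();print(o['time'],o['ee_pos'],o['tool_rot'],o['ft_force'],o['gripper_width'])
for n in("wrist","scene"):
    c=camera(n);cv2.imwrite(f"pics/{n}4.png",c["frame"][...,::-1]);np.savez(f"pics/{n}4.npz",**c)
E
```

```text
time: 6.7
ee_pos: [0.6197, -0.1826, 0.1918]
tool_rot: [-3.124, 0.312, 0.001]
ft_force: [-1.1, -4.5, 4.0]
gripper_width: 0.345
6.7 [ 0.61972723 -0.18261065  0.1918377 ] [-3.12443823e+00  3.11571634e-01  1.10497855e-03] [-1.07362705 -4.54439888  4.01018941] 0.3454962817366415
```

View pics/scene4.png

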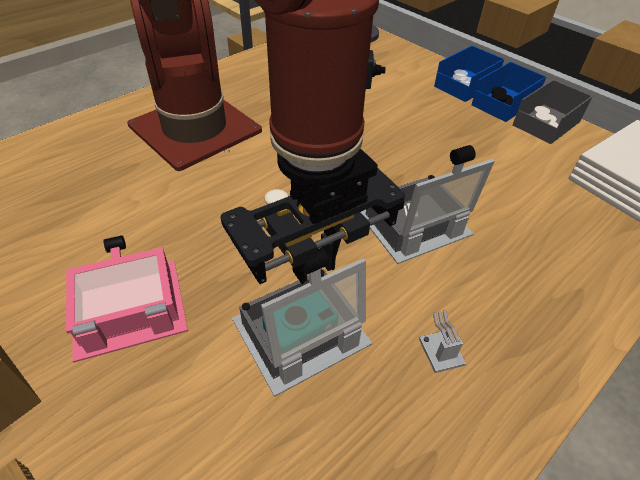

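View pics/wrist4.png

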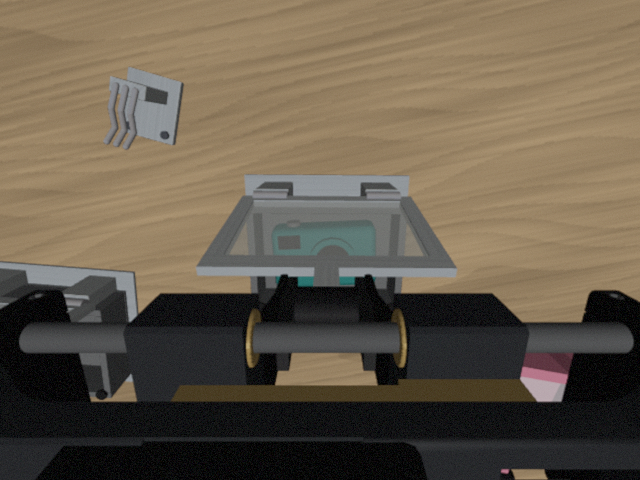

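```bash
python3 -m jog '-10 0.5 2 0 0 0 20; -23.5 0.5 5.5 0 0 0 20; -36.5 0.5 10.5 0 0 0 20; -49 0.5 16.5 0 0 0 20; -61 0.5 23.5 0 0 0 20; -72.5 0.5 31.5 0 0 0 20; -82 0.5 40 0 0 0 20; -89.5 0.5 47.5 0 0 0 20; -94.5 0.5 53 0 0 0 20; -94.5 0.5 53 0 0 0 20' 25
python3 - <<'E'
from station import r,camera
import cv2,numpy as np
o=r.get_obs();print(o['time'],o['ee_pos'],o['tool_rot'],o['ft_force'],o['gripper_width'])
for n in("wrist","scene"):
    c=camera(n);cv2.imwrite(f"pics/{n}5.png",c["frame"][...,::-1]);np.savez(f"pics/{n}5.npz",**c)
E
```

```text
time: 8.05
ee_pos: [0.527, -0.1635, 0.1383]
tool_rot: [-3.124, 0.31, 0.002]
ft_force: [4.4, 1.6, -3.2]
gripper_width: 0.343
8.05 [ 0.52696973 -0.16345834  0.13829356] [-3.12356569e+00  3.10317646e-01  1.54239265e-03] [ 4.42520554  1.64644877 -3.15893222] 0.3434371995611607
```

View pics/scene5.png

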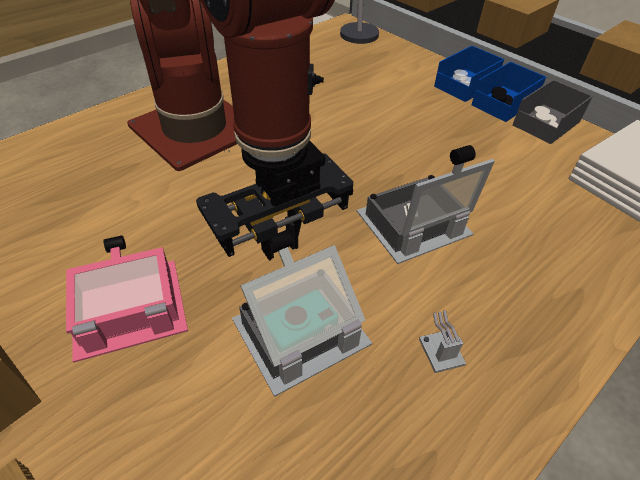

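View pics/wrist5.png

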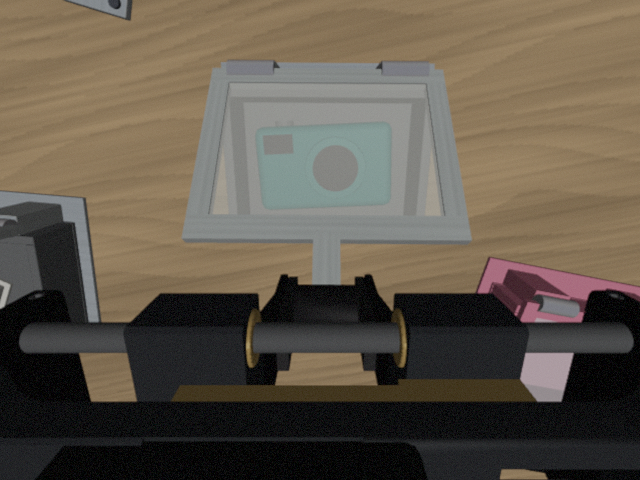

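```bash
python3 -m jog '-7 0 9.5 0 0 0 20; -14 0 20 0 0 0 20; -20 0 31 0 0 0 20; -25 0 42 0 0 0 20; -28.5 0 52 0 0 0 20; -31 0 61 0 0 0 20; -33 0 68 0 0 0 20; -34 0 74 0 0 0 20; -34.5 0 78 0 0 0 20; -34.5 0 80 0 0 0 20' 25
python3 - <<'E'
from station import r,camera
import cv2,numpy as np
o=r.get_obs();print(o['time'],o['ee_pos'],o['tool_rot'],o['ft_force'],o['gripper_width'])
for n in("wrist","scene"):
    c=camera(n);cv2.imwrite(f"pics/{n}6.png",c["frame"][...,::-1]);np.savez(f"pics/{n}6.npz",**c)
E
```

```text
time: 9.4
ee_pos: [0.4928, -0.1563, 0.0582]
tool_rot: [-3.123, 0.31, 0.003]
ft_force: [-0.6, 1.3, 0.7]
gripper_width: 0.342
9.4 [ 0.49277442 -0.15634695  0.05818028] [-3.12335271  0.31032098  0.00328658] [-0.61534564  1.30415999  0.65890863] 0.34220749224203145
```

View pics/scene6.png

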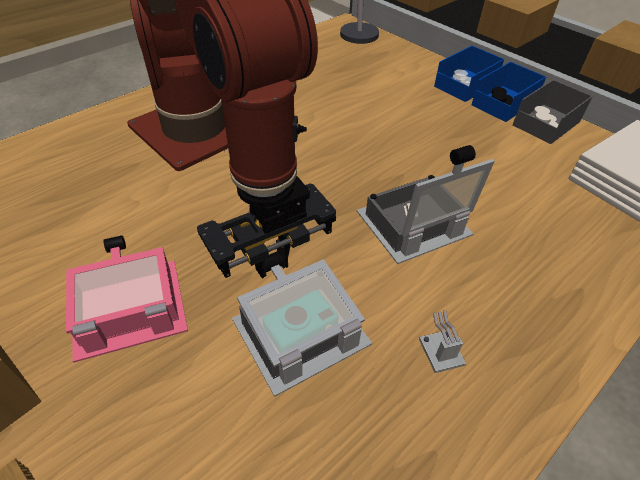

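```bash
python3 -m jog '0 0 3 0 0 0 20; -0.5 0 6 0 0 0 20; -0.5 0 9 0 0 0 20; -1 0 12 0 0 0 20; -1 0 14 0 0 0 20; -1 0 16 0 0 0 20; -1 0 17.5 0 0 0 20; -1 0 19 0 0 0 20; -1 0 19 0 0 0 20; -1 0 19 0 0 0 20' 25
```

```text
time: 10.75
ee_pos: [0.4918, -0.1561, 0.0393]
tool_rot: [-3.123, 0.31, 0.003]
ft_force: [0.1, 1.5, 2.2]
gripper_width: 0.344
```

```bash
python3 -m jog '0 0 0.5 0 0 0 20; 0 0 1 0 0 0 20; 0 0 1.5 0 0 0 20; 0 0 2 0 0 0 20; 0 0 2 0 0 0 20; 0 0 2.5 0 0 0 20; 0 0 2.5 0 0 0 20; 0 0 3 0 0 0 20; 0 0 3 0 0 0 20; 0 0 3 0 0 0 20' 25
python3 - <<'E'
from station import r,camera
import cv2,numpy as np
o=r.get_obs();print(o['time'],o['ee_pos'],o['tool_rot'],o['ft_force'],o['gripper_width'])
for n in("wrist","scene"):
    c=camera(n);cv2.imwrite(f"pics/{n}7.png",c["frame"][...,::-1]);np.savez(f"pics/{n}7.npz",**c)
E
```

```text
time: 12.0
ee_pos: [0.492, -0.1562, 0.0387]
tool_rot: [-3.124, 0.311, 0.003]
ft_force: [-12.5, 5.7, 33.0]
gripper_width: 0.341
12.0 [ 0.49197393 -0.15617316  0.0387339 ] [-3.12410621e+00  3.10585845e-01  2.69702181e-03] [-12.4722952    5.74911392  32.98034312] 0.3409476210846082
```

View pics/scene7.png

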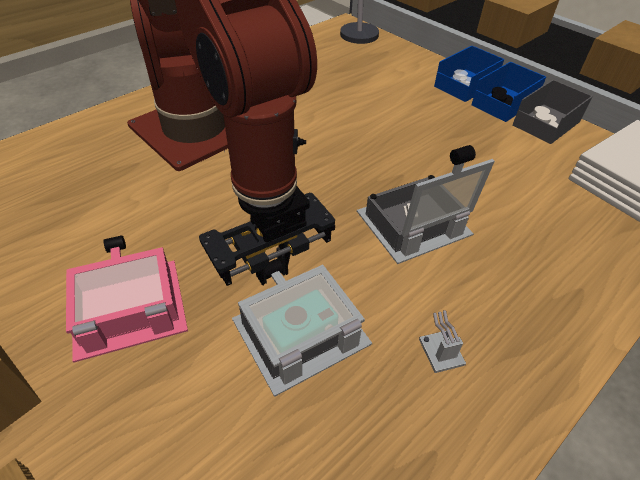

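```bash
python3 -m jog '0 0 0.5 0 0 0 34; 0 0 0.5 0 0 0 36; 0 0 0.5 0 0 0 45; 0 0 0.5 0 0 0 60; 0 0 0.5 0 0 0 75; 0 0 0.5 0 0 0 85; 0 0 0.5 0 0 0 85; 0 0 0.5 0 0 0 85; 0 0 0.5 0 0 0 85; 0 0 0.5 0 0 0 85'
python3 - <<'E'
from station import r,camera
import cv2,numpy as np
o=r.get_obs();print(o['time'],o['ee_pos'],o['tool_rot'],o['ft_force'],o['gripper_width'])
for n in("wrist",):
    c=camera(n);cv2.imwrite(f"pics/{n}8.png",c["frame"][...,::-1])
E
```

```text
time: 13.35
ee_pos: [0.492, -0.1562, 0.0382]
tool_rot: [-3.124, 0.311, 0.003]
ft_force: [0.5, -0.4, 0.8]
gripper_width: 0.848
13.35 [ 0.49197421 -0.15619347  0.03822995] [-3.12413497e+00  3.10508572e-01  2.69987657e-03] [ 0.5144511  -0.37112901  0.80881078] 0.8482523072844135
```

View pics/wrist8.png

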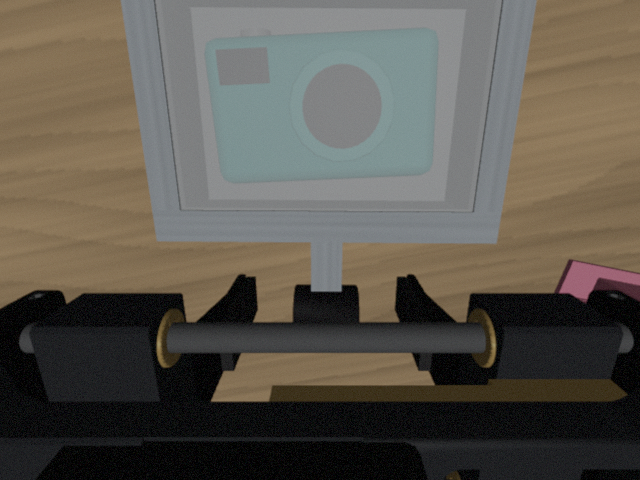

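Fingers are clear of the bar on both sides (bar at columns 294–358, fingers at about 250 and 405). Retreating straight up.

```bash
python3 -m jog '0 0 -5 0 0 0 85; 0 0 -15 0 0 0 85; 0 0 -30 0 0 0 85; 0 0 -50 0 0 0 85; 0 0 -75 0 0 0 85; 0 0 -100 0 0 0 85; 0 0 -125 0 0 0 85; 0 0 -145 0 0 0 85; 0 0 -150 0 0 0 85; 0 0 -150 0 0 0 85'
python3 - <<'E'
from station import r,camera
from h import *
o=r.get_obs();print(o['time'],o['ee_pos'],o['ft_force'],o['gripper_width'])
C={}
for n in("scene","top","wrist"):
    c=C[n]=camera(n);cv2.imwrite(f"pics/{n}9.png",c["frame"][...,::-1]);np.savez(f"pics/{n}9.npz",**c)
E
```

```text
time: 14.65
ee_pos: [0.4922, -0.1565, 0.1885]
tool_rot: [-3.124, 0.311, 0.002]
ft_force: [0.1, 0.3, 0.1]
gripper_width: 0.846
14.65 [ 0.49220412 -0.15651712  0.1884766 ] [0.05702051 0.26915389 0.12489134] 0.8457616141662834
```

View pics/scene9.png

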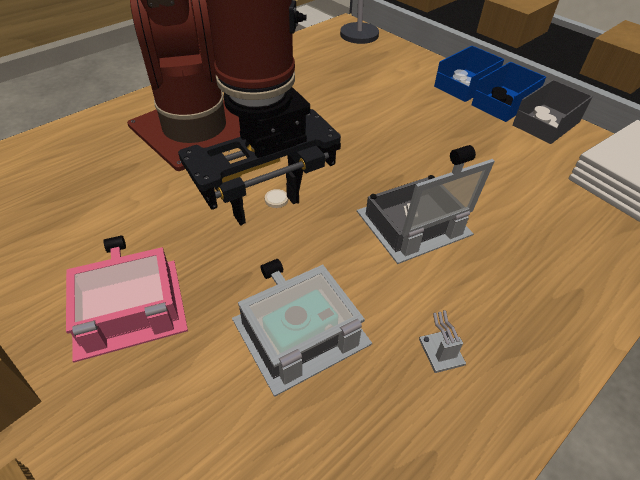

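View pics/wrist9.png

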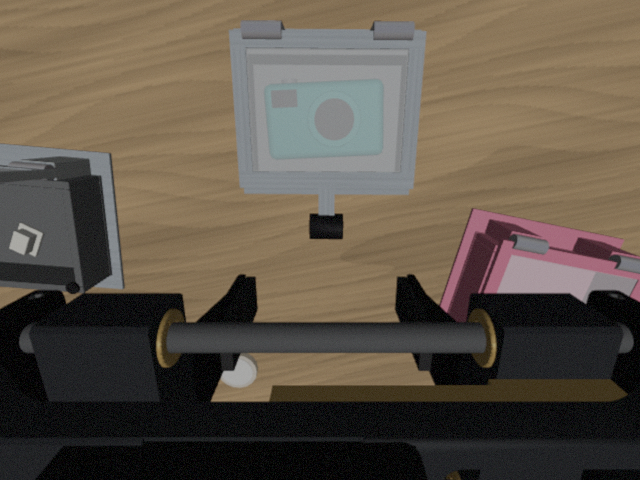

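```bash
python3 - <<'E'
from station import ticket
from h import *
print(tri(np.load("pics/scene9.npz"),(272,269),np.load("pics/wrist9.npz"),(326,226)))
ticket.hand_in()
E
```

```text
(array([ 0.49267854, -0.15640828,  0.05594303]), np.float64(0.0023474019242638185))
the job is handed in; nothing more can be done
```

The cover on the nest with the camera body is closed on its stops and released, and the job was handed in at about 14.8 s, within the 35 s limit. No verdict came back.

- **How it was done:** I pinched the grip by its flat ends and guided it down its arc, slowing to about 25 mm/s or less over the last 20 mm. It never dropped. I pressed lightly to confirm it was seated (33 N at the wrist), relieved that, opened the fingers and lifted straight up 150 mm.
- **Closed position:** two camera views put the grip centre at 55.9 mm above the bench, against 56 mm for fully closed. The two sight lines missed each other by 2.3 mm, so that height is good to a couple of millimetres.
- **Everything else:** the final pictures show the camera body lying in its nest under the window and the other cover still standing open. The wrist force was near zero with the arm clear.

The only disagreement was in my first hinge estimates, which differed between views by about 10 mm. I used an in-between value, and the side forces stayed at about 6 N or less at each stop along the swing.

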